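# Seat the filter cell on the photometer mount and hold it home

### The arm

A 6-joint arm with a two-finger parallel gripper is mounted at the origin on the work surface. World frame = base frame: x ahead of the robot, y to its left, z up, the work surface at z = 0. Lengths are in m, angles in rad, forces in N, time in s.
With the tool pointing down it reaches from about 0.275 to 0.85 m from the base axis. Payload 5.2 kg.
Tool frame: the origin (TCP) lies midway between the tips of the shut fingers; the grasp point (between the pads) lies 19 mm behind it (env.grip_depth is the z of the grasp point in the tool frame, in m); z points along the fingers, y is the line along which they close (so a half turn about z gives the same grasp; the last joint's range is limited). The gripper opens to 85 mm and grips with 20 to 120 N. Pads are 22 mm wide; open, the fingers measure 114 mm over their backs; the gripper's body (76 mm by 85 mm) begins 54 mm behind the grasp point. The pads swing forward as they close: fully open they stand 13 mm farther back than shut.
Start: joints at [-1.35, 0.259, 1.535, -0, 1.348, -0.203], TCP at [0.226, -0.501, 0.231] pointing down, gripper open.
Joint ranges: [-3.14, 3.14], [-0.91, 2.08], [0.19, 2.58], [-1.22, 4.36], [0.22, 2.71], [-3.12, 3.12]. Speed limits (rad/s): [2.57, 2.57, 3.14, 3.14, 3.14, 3.14].

### API

Orientations are given as a unit quaternion [x, y, z, w].
In Python, from cell import env gives the robot as it stands.
- The arm moves only by the tool run_rows, called after ">>>" as name([rows], argument=value, ...), one row to a line, values as JSON. Schema: {"type":"object","properties":{"increments":{"type":"object","properties":{"finger_gap":{"type":"array","items":{"type":"number"},"minItems":1,"maxItems":10},"dx":{"type":"array","items":{"type":"number"},"minItems":1,"maxItems":10},"dy":{"type":"array","items":{"type":"number"},"minItems":1,"maxItems":10},"dz":{"type":"array","items":{"type":"number"},"minItems":1,"maxItems":10},"drx":{"type":"array","items":{"type":"number"},"minItems":1,"maxItems":10},"dry":{"type":"array","items":{"type":"number"},"minItems":1,"maxItems":10},"drz":{"type":"array","items":{"type":"number"},"minItems":1,"maxItems":10}},"additionalProperties":false,"required":["finger_gap","dx","dy","dz","drx","dry","drz"]},"squeeze":{"type":"number"},"only":{"type":"string"},"quiet":{"type":"boolean"},"lines":{"type":"string"}},"required":["increments"],"additionalProperties":false}. increments is an object with one list for each field, all of the same length, 1 to 10, a row being the entries at one place: finger_gap (the finger opening in m), dx, dy, dz (the shift in units of 50 mm), drx, dry, drz (a rotation vector in units of 0.2 rad); each row is the pose to reach, as a shift and turn from the pose commanded when the call began, along the tool's axes at that moment; what a row does not reach only later rows make up. A row lasts 1/10 s, in which the tool goes at most 0.05 m and 0.15 rad, less where a joint would pass 70% of its speed; a pose out of reach is approached as far as the arm can. The fingers move at their own pace and stop on an object; squeeze is the grip in N (left out, the last holds). Time passes only in rows, so rows that do not move let the fingers close. The tool returns the time, the measured TCP pose, the force, the opening and the grip force at its end. only (a regular expression) keeps the lines of the reply that match it, lines (a string "A,B") keeps lines A to B, and quiet returns only ok. Input that does not fit is refused with a message, and nothing moves.
- env.get_obs(): the state, without advancing time (a new reading comes with each control period).
- env.get_image(name): name is "scene" or "top"; returns the picture (400x640x3 uint8, red, green, blue); there is no depth.
- env.camera_params(name): a dict with "camera_matrix" (3x3 intrinsics, pixels), "R" (3x3) and "t" (3): a world point X has camera coordinates R X + t. Camera axes: x right, y down, z forward; pixel columns grow to the right and rows downward; lengths in m; the calibration is good to about 2 mm. A picture is of the moment at which its call begins. camera_params takes no time and is no camera call.
- env.finish_job(): hands the job in; it is judged then, once.
The state is a dict: "clock": time; "qpos": joint angles; "joint_velocities": joint speeds; "joint_efforts": joint torques, N m; "position": TCP position; "ee_rot": TCP orientation; "wrist_force": force on the tool from outside, world axes, zero at the start; "ft_torque": the same for the moment, N m; "gripper_width": finger opening in m; "finger_force": force on a finger pad.
Only numpy, scipy, OpenCV 4.12 (cv2) and the standard library are available. Lean on these libraries where they do the work, as an engineer would, in place of code of your own. Each camera call takes 0.05 s, during which the arm holds its last target. There are 200 camera calls.

### The job

Pick up the blue filter cell by its knurled collar, set it over the spigot of the photometer's mount and press it down on the green sprung ring, then turn it until its hidden keyways drop over the cross pin and push it fully home, the green ring flush. Finish while still holding the cell pushed home, since the spring lifts it when let go, and leave the orange cell and the other things on the counter where they stand.

Things in the scene. Friction and masses are not known exactly. Their poses are not given: they have to be found in the camera images.
- blue_cell: Upright round filter cell, 58 mm high, 110 to 220 g: an aluminium skirt of 54 mm diameter with a blue band from its underside up to 34 mm, above it a black knurled collar of 48 mm diameter with a blue disc on top. Origin: centre of its underside, z up along its axis.
- blue_cell_collar (a point): Centre of the blue cell's knurled collar, on its axis, 46 mm above its underside, 12 mm below its top: the place to grip, at any yaw. The collar is 24 mm tall and 48 mm across; the skirt under it is 3 mm wider all round.
- blue_cell_bore (a point): Centre of the blue cell's underside. A bore of 22 mm diameter, 34 mm deep, opens here. Four straight keyways, a quarter turn apart, 8 mm wide and 17 mm deep, run from it to a radius of 20 mm. They are hidden while the cell stands; which way they point in the cell's axes is not told.
- amber_cell: A filter cell like the blue one, 58 mm high and 54 mm across, but with an orange band and disc: not wanted, a bystander. Origin: centre of its underside.
- mount_seat (a point): Centre of the photometer's filter mount, on the steel shoulder (40 mm diameter, 22 mm above the deck) where the underside of a cell rests when fully home. The mount's axis is vertical. A grey housing of 72 mm diameter surrounds it, level with the shoulder.
- spigot_tip (a point): Tip of the mount's steel spigot, on its axis, 29 mm above the shoulder; 18 mm diameter, its top 7 mm tapered to 8 mm. The cell's bore goes over it with 2 mm play all round.
- pin_level (a point): On the mount's axis, level with the upper side of the brass cross pin, 12 mm above the shoulder. The pin is level, 5 mm thick, 36 mm long through the spigot; its yaw varies and is not reported. A cell not lined up rests on it; turned either way under light push, within a quarter turn its keyways meet the pin and it can be pushed down the last 12 mm.
- pad (a joint): Green sprung ring pad of 56 mm diameter round the spigot: how far it is pressed, m. 0 = up, its face 18 mm above the shoulder; 0.006 with a cell resting on the pin; 0.018 = fully down, flush with shoulder and housing, the cell home. The spring pushes up with about 3 N at 0 and 9 N at 0.018: it lifts a cell that is let go.
- reagent_bottle: white round reagent bottle with blue cap, diameter 56, height 120; bystander; origin centre of its underside (mm)
- dropper: small white dropper bottle, diameter 28, height 70; bystander; origin centre of its underside (mm)
- specimen_cup: clear open specimen cup, diameter 60, height 60; bystander; origin centre of its underside (mm)
- handset: black flat handset lying on the counter, 75 x 150 x 9; bystander; origin centre of its underside (mm)
- tube_rack: blue rack with twelve capped tubes, 70 x 200 mm, 98 high; bystander; origin centre of its underside (mm)
- tip_box: orange divided tip box, 85 x 120 mm, 50 high; bystander; origin centre of its underside (mm)
- photometer: the white photometer, 240 x 200 mm, deck 75 mm high, with the mount and the sprung ring it carries; origin: centre of its underside. The mount's axis stands 30 mm along its x axis from the origin. Display on the robot's side of the deck.

How it is judged:
By the outcome, as a careful person would: the job done as asked, in the order asked, and still so for the second after the job is handed in, while the arm keeps its last pose, push and grip.
It also fails if it takes over 58 s, if anything falls off the work surface, if the arm or the gripper's body presses on something with over 40 N, if the wrist force passes 120 N, or if a joint passes its speed limit or range.

## Working session

There is one attempt and no reset: what is moved stays moved. The work goes in short steps, Python scripts to look and compute and a tool call to move; the robot and the scene stay as the last step left them, time stands still between calls to the robot, and variables do not carry over. Pictures are saved under pics/ and viewed, at most 10 in all, crops included, and the job is handed in when it is done.

```bash
ls; mkdir -p pics
```

Run:
```python
from cell import env
import cv2
o=env.get_obs(); print(o)
for n in("scene","top"):
    im=env.get_image(n); cv2.imwrite(f"pics/{n}0.png",im[:,:,::-1]); p=env.camera_params(n); print(n,p)
```

```text
cell.py
pics
{'clock': 0.0, 'qpos': array([-1.34980803e+00,  2.59350847e-01,  1.53607254e+00, -4.33785308e-06,
        1.34801404e+00, -2.02797466e-01]), 'joint_velocities': array([-0.00097496,  0.00092364,  0.00051051, -0.00096787, -0.0002137 ,
        0.00230286]), 'joint_efforts': array([-8.10581878e-04, -4.46031332e+01, -2.90570176e+01, -3.65722681e-04,
        1.17919940e-02,  2.57996913e-05]), 'position': array([ 0.22607122, -0.5008119 ,  0.23047471]), 'ee_rot': array([ 9.77634055e-01,  2.10311205e-01, -1.05041425e-05, -9.22326221e-04]), 'wrist_force': array([-0.5613738 ,  0.43278523, -0.70873151]), 'ft_torque': array([0.02004947, 0.01954317, 0.02514238]), 'finger_force': 0.0, 'gripper_width': 0.08526193632175703}
scene {'camera_matrix': array([[377.11093212,   0.        , 317.4865368 ],
       [  0.        , 377.11093212, 198.41991539],
       [  0.        ,   0.        ,   1.        ]]), 'R': array([[-0.56823197,  0.82286041, -0.00363078],
       [ 0.65998184,  0.45311086, -0.59926164],
       [-0.49146353, -0.34291587, -0.800545  ]]), 't': array([ 0.38362217, -0.24666692,  1.28471797])}
top {'camera_matrix': array([[454.86531154,   0.        , 312.66960978],
       [  0.        , 454.86531154, 200.02845526],
       [  0.        ,   0.        ,   1.        ]]), 'R': array([[ 0.02814247, -0.99955181, -0.01020651],
       [-0.99678058, -0.02729464, -0.07538883],
       [ 0.07507645,  0.01229528, -0.99710198]]), 't': array([-0.09281742,  0.5577367 ,  1.34496804])}
```
View pics/scene0.png

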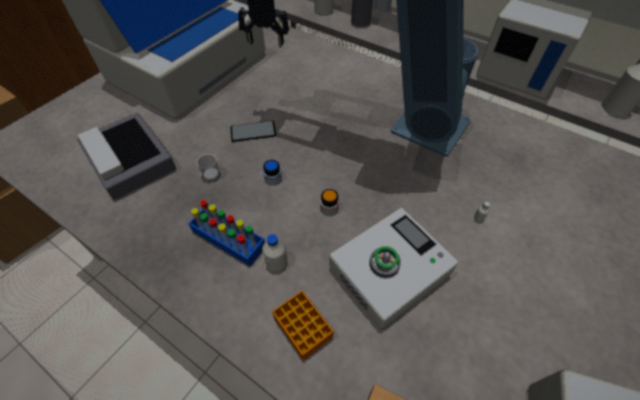

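View pics/top0.png

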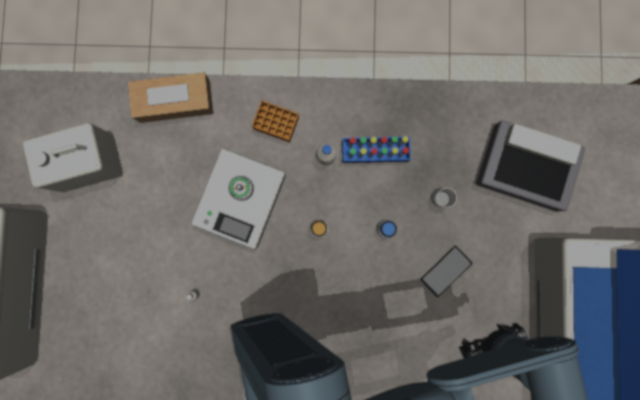

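The scene view shows the blue cell at about (272,168), the amber one at (329,198) and the green ring at (386,261). The top view has them at (388,229), (318,228) and (240,187). Next I segment them and triangulate.

Create v.py:
```python
import cv2, numpy as np
from cell import env
P={}
for n in("scene","top"):
    p=env.camera_params(n); P[n]=p["camera_matrix"]@np.c_[p["R"],p["t"]]
def seg(im,c,kind,w=22):
    h=cv2.cvtColor(im,cv2.COLOR_BGR2HSV); lo,hi={"blue":((100,120,60),(130,255,255)),"green":((45,70,40),(90,255,255)),"orange":((5,150,80),(25,255,255))}[kind]
    m=cv2.inRange(h,lo,hi); k=np.zeros_like(m); k[c[1]-w:c[1]+w,c[0]-w:c[0]+w]=255; return m&k
def tri(a,b):
    X=cv2.triangulatePoints(P["scene"],P["top"],np.float64(a).reshape(2,1),np.float64(b).reshape(2,1)).ravel(); X=X[:3]/X[3]
    r=[np.round((q:=P[n]@np.r_[X,1])[:2]/q[2]-np.array(u),2) for n,u in(("scene",a),("top",b))]
    return X.round(4),r
def proj(n,X):
    q=P[n]@np.r_[X,1]; return q[:2]/q[2]
def ray(n,u,z):
    M=P[n]; A=np.c_[M[:,0],M[:,1],-np.r_[u,1]]; return np.linalg.solve(A,-(M[:,2]*z+M[:,3]))[:2]
```

Run:
```python
from v import *
I={n:cv2.imread(f"pics/{n}0.png") for n in P}
for k,a,b in(("blue",(272,168),(388,229)),("orange",(329,198),(318,228)),("green",(386,261),(240,187))):
    c=[]
    for n,u in(("scene",a),("top",b)):
        m=seg(I[n],u,k); pts=cv2.findNonZero(m); e=cv2.fitEllipse(cv2.convexHull(pts)); c.append(e[0]); print(k,n,len(pts),np.round(e[0],1),np.round(e[1],1),np.round(pts.mean((0,1)),1))
    print(tri(*c))
t=[]
for n,u in(("scene",(272,168)),("scene",(386,261)),("top",(388,229)),("top",(240,187))):
    t.append(cv2.resize(I[n][u[1]-25:u[1]+25,u[0]-25:u[0]+25],(300,300),interpolation=cv2.INTER_CUBIC))
cv2.imwrite("pics/c1.png",np.vstack([np.hstack(t[:2]),np.hstack(t[2:])]))
```

```text
blue scene 116 [270.7 165.1] [10.3 13.3] [270.8 165.1]
blue top 124 [388.2 228.5] [12.  12.8] [388.3 228.5]
(array([ 0.4808, -0.3002,  0.0542]), [array([0.22, 0.01]), array([ 0.12, -0.09])])
orange scene 124 [329.3 194.9] [10.9 13.6] [329.3 195. ]
orange top 12 [320.1 227.5] [6.5 6.8] [319.2 228.8]
(array([ 0.4769, -0.1001,  0.0543]), [array([-0.94, -0.05]), array([-0.54,  0.3 ])])
green scene 250 [386.  257.2] [21.9 25. ] [385.9 257.2]
green top 110 [239.1 186.8] [18.6 19.4] [238.8 186.7]
(array([0.5855, 0.1304, 0.1063]), [array([0.11, 0.01]), array([ 0.06, -0.02])])
```

View pics/c1.png

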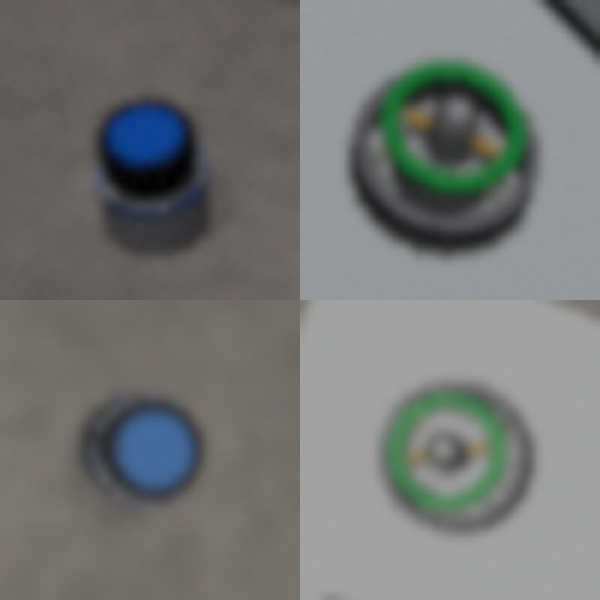

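The crops confirm the disc and ring centres: ring (386.3,256.7) in the scene view and (239.0,186.7) in the top view. The brass pin is visible, and the spigot tip is near (387.5,253) and (239.3,186.5). I'll check consistency against the known heights.

Run:
```python
from v import *
for nm,z,a,b in(("blue",.058,(270.7,165.1),(388.2,228.5)),("amber",.058,(329.3,194.9),(318.3,228.)),("ring",.115,(386.1,257),(239.05,186.8)),("tip",.126,(387.3,252.8),(239.4,186.5))):
    print(nm,tri(a,b)[0],ray("scene",a,z).round(4),ray("top",b,z).round(4))
# predicted ring contour vs mask edges for joint fit, both views
from scipy.optimize import least_squares
th=np.linspace(0,2*np.pi,60)
I={n:cv2.imread(f"pics/{n}0.png") for n in P}
for k,r,cs in(("green",.028,((386,257),(239,187))),("blue",.0235,((271,165),(388,228)))):
  for n,c in zip(P,cs):
    a=cv2.cvtColor(I[n],cv2.COLOR_BGR2HSV)[:,:,1].astype(int)
    print(k,n); 
    for row in a[c[1]-12:c[1]+13, c[0]-13:c[0]+14] if k=="green" else []: print(' '.join(f'{v:3d}' for v in row))
```

```text
blue [ 0.4808 -0.3001  0.0543] [ 0.4836 -0.2983] [ 0.4805 -0.2991]
amber [ 0.4765 -0.0967  0.0561] [ 0.478  -0.0964] [ 0.4763 -0.0964]
ring [0.5854 0.1303 0.1069] [0.5899 0.1313] [0.5845 0.129 ]
tip [0.5841 0.1279 0.1226] [0.585 0.13 ] [0.5843 0.1261]
green scene
  8  10   8  10  10  10  10  10  16  21  25  27  27  27  25  19  17  12  12   8  11  10   8   8   8  11   8
 10  10  10  10  12  10  19  31  46  65  78  82  84  82  78  65  46  32  19  10  12  10  10   8  11   8   8
 10  10   8  12  11  26  56  84 110 135 147 155 156 157 150 132 112  87  60  34  16  12  10  10  10  11  10
 10  10  11  13  32  72 122 160 188 191 196 192 184 179 187 182 173 157 121  82  48  25  10  10  11  10  10
  8  11  12  40  90 141 183 197 198 185 173 169 150 170 162 183 185 180 171 145 104  60  27  12  11  10  10
 11  12  37 103 160 192 195 184 151 109  81  81  52  61  67  96 139 172 193 186 162 115  61  28  10  11   7
 13  18  78 154 194 198 166 103  46  12  12  19  11  14  14  11  38  96 157 183 193 163 112  54  19   8  10
 15  46 123 183 196 151  72  15   8   7  12   8   7   9   9  10   9  20  78 135 
[... 3893 characters left out ...]
  97  73  35  12   2   0   3   0
  2   2   2   0   2  18  64 101 111 100  76  54  44  40  44  57  71  88  93  76  43  15   4   0   3   0   2
  2   2   2   2   0   5  18  60  91 101  99  91  83  81  83  88  88  79  60  36  16   4   0   2   3   0   2
  2   2   2   2   0   2   2  15  40  60  72  80  80  80  78  71  55  38  23   8   2   2   5   3   2   2   2
  3   3   2   2   2   2   2   2   7  19  32  42  43  42  40  31  19  12   6   0   2   3   5   0   2   2   2
  2   2   2   2   2   2   2   2   2   2   5  10  12  11   7   7   4   2   0   2   5   2   2   2   2   3   3
  2   3   2   2   2   3   2   2   2   2   2   2   0   2   5   0   2   2   0   0   0   0   2   3   2   2   2
blue scene
blue top
```

Careful with the scale: shifts go in units of 50 mm and turns go in units of 0.2 rad. That gives: 0.315 m is 6.3, -0.0782 m is -1.564.

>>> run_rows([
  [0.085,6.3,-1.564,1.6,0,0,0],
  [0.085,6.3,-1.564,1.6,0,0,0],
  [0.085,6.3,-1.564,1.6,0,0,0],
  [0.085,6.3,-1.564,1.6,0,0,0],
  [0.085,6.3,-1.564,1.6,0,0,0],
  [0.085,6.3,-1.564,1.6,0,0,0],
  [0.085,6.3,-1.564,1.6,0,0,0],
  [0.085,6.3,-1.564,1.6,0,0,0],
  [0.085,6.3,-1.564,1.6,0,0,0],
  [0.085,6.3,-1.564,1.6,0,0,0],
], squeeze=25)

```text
refused: increments: the value is not of type 'object' (schema: type "object"). Nothing was moved.
```

The call was refused and nothing moved: it wants an object with one list for each field. Same move again in that form.

>>> run_rows(increments={"finger_gap":[0.085,0.085,0.085,0.085,0.085,0.085,0.085,0.085,0.085,0.085],"dx":[6.3,6.3,6.3,6.3,6.3,6.3,6.3,6.3,6.3,6.3],"dy":[-1.564,-1.564,-1.564,-1.564,-1.564,-1.564,-1.564,-1.564,-1.564,-1.564],"dz":[1.6,1.6,1.6,1.6,1.6,1.6,1.6,1.6,1.6,1.6],"drx":[0,0,0,0,0,0,0,0,0,0],"dry":[0,0,0,0,0,0,0,0,0,0],"drz":[0,0,0,0,0,0,0,0,0,0]}, squeeze=25)

```text
clock: 1.1
position: [0.4806, -0.3012, 0.1514]
ee_rot: [0.978, 0.21, -0.0, 0.0]
wrist_force: [-0.5, 0.5, 0.0]
gripper_width: 0.0851
finger_force: 0.0
```

Run:
```python
from v import *
o=env.get_obs(); print(env.grip_depth,o["qpos"].round(3),o["position"],o["ee_rot"])
from scipy.spatial.transform import Rotation as R
M=R.from_quat(o["ee_rot"]).as_matrix(); print((M.T@(np.array([.481,-.3,.033])-o["position"])).round(4))
```

```text
-0.0187 [-7.560e-01  3.540e-01  1.607e+00 -1.000e-03  1.181e+00  3.920e-01] [ 0.48058916 -0.30116054  0.15137378] [ 9.77679637e-01  2.10101083e-01 -2.24348169e-04  1.12462831e-04]
[ 0.0009 -0.0009  0.1184]
```

>>> run_rows(increments={"finger_gap":[0.085,0.085,0.085,0.085,0.044,0.044,0.044,0.044,0.044,0.044],"dx":[0.02,0.02,0.02,0.02,0.02,0.02,0.02,0.02,0.02,0.02],"dy":[-0.02,-0.02,-0.02,-0.02,-0.02,-0.02,-0.02,-0.02,-0.02,-0.02],"dz":[0.8,1.6,2.34,2.34,2.34,2.34,2.34,2.34,2.34,2.34],"drx":[0,0,0,0,0,0,0,0,0,0],"dry":[0,0,0,0,0,0,0,0,0,0],"drz":[0,0,0,0,0,0,0,0,0,0]}, squeeze=25)

```text
clock: 2.1
position: [0.4828, -0.3007, 0.037]
ee_rot: [0.978, 0.21, 0.001, 0.002]
wrist_force: [-0.6, -1.0, 7.0]
gripper_width: 0.0472
finger_force: 25.6
```

To row units: -0.003 m is -0.06, -1.05 rad is -5.25.

>>> run_rows(increments={"finger_gap":[0.085,0.085,0.085,0.085,0.085,0.085,0.085,0.085,0.085,0.085],"dx":[0,0,0,0,0,0,0,0,0,0],"dy":[0,0,0,0,0,0,0,0,0,0],"dz":[0,0,-0.06,-0.06,-0.06,-0.06,-0.06,-0.06,-0.06,-0.06],"drx":[0,0,0,0,0,0,0,0,0,0],"dry":[0,0,0,0,0,0,0,0,0,0],"drz":[0,0,0,-0.75,-1.5,-2.25,-3,-3.75,-4.5,-5.25]}, squeeze=25)

```text
clock: 3.1
position: [0.4817, -0.2991, 0.0374]
ee_rot: [0.738, 0.674, 0.0, -0.0]
wrist_force: [-0.7, 0.1, 0.4]
gripper_width: 0.0848
finger_force: 0.0
```

Run:
```python
from v import *
im=env.get_image("scene"); cv2.imwrite("pics/s2.png",cv2.resize(im[100:220,200:360,::-1],(800,600),interpolation=cv2.INTER_CUBIC))
```

```text
(no output)
```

View pics/s2.png

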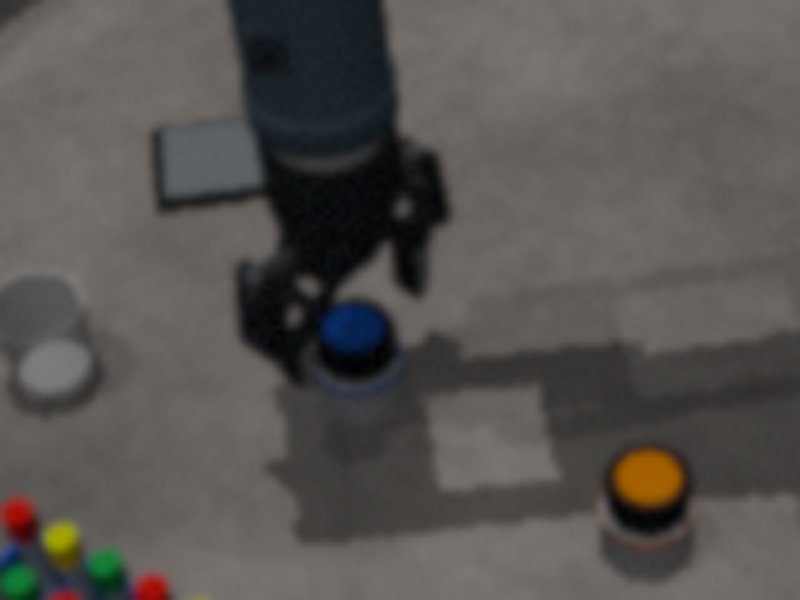

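The cell stands upright between the open fingers, with its disc near (271,165.6). I finish the quarter turn and grip again, which centres the cell on the other axis.

To row units: -0.52 rad is -2.6.

>>> run_rows(increments={"finger_gap":[0.085,0.085,0.085,0.085,0.085,0.044,0.044,0.044,0.044,0.044],"dx":[0,0,0,0,0,0,0,0,0,0],"dy":[0,0,0,0,0,0,0,0,0,0],"dz":[0,0,0,0,0,0,0,0,0,0],"drx":[0,0,0,0,0,0,0,0,0,0],"dry":[0,0,0,0,0,0,0,0,0,0],"drz":[-0.75,-1.5,-2.25,-2.6,-2.6,-2.6,-2.6,-2.6,-2.6,-2.6]}, squeeze=60)

```text
clock: 4.15
position: [0.4819, -0.2994, 0.0378]
ee_rot: [0.543, 0.84, -0.0, 0.0]
wrist_force: [-0.5, -0.1, 4.4]
gripper_width: 0.0457
finger_force: 61.8
```

>>> run_rows(increments={"finger_gap":[0.044,0.044,0.044,0.044,0.044,0.044,0.044,0.044],"dx":[0,0,0,0,0,0,0,0],"dy":[0,0,0,0,0,0,0,0],"dz":[0,-0.4,-1.2,-2,-3,-4,-4,-4],"drx":[0,0,0,0,0,0,0,0],"dry":[0,0,0,0,0,0,0,0],"drz":[0,0,0,0,0,0,0,0]})

```text
clock: 4.95
position: [0.4819, -0.2994, 0.2379]
ee_rot: [0.543, 0.84, -0.0, 0.001]
wrist_force: [-0.2, 0.8, -2.6]
gripper_width: 0.0461
finger_force: 62.1
```

Run:
```python
from v import *
from scipy.spatial.transform import Rotation as R
o=env.get_obs(); M=R.from_quat(o["ee_rot"]).as_matrix(); print(o["qpos"].round(3),M.round(3),(M.T@(np.array([.5848,.129,o["position"][2]])-o["position"])).round(4))
```

```text
[-0.753  0.284  1.484  0.     1.372 -1.175] [[-0.41   0.912  0.001]
 [ 0.912  0.41  -0.001]
 [-0.002  0.001 -1.   ]] [ 0.3484  0.2697 -0.0004]
```

>>> run_rows(increments={"finger_gap":[0.044,0.044,0.044,0.044,0.044,0.044,0.044,0.044,0.044,0.044],"dx":[6.98,6.98,6.98,6.98,6.98,6.98,6.98,6.98,6.98,6.98],"dy":[5.4,5.4,5.4,5.4,5.4,5.4,5.4,5.4,5.4,5.4],"dz":[0,0,0,0,0,0,0,0,0,0],"drx":[0,0,0,0,0,0,0,0,0,0],"dry":[0,0,0,0,0,0,0,0,0,0],"drz":[0,0,0,0,0,0,0,0,0,0]})

```text
clock: 5.95
position: [0.5834, 0.1352, 0.2337]
ee_rot: [0.541, 0.841, -0.001, -0.003]
wrist_force: [0.4, -0.2, -2.5]
gripper_width: 0.0459
finger_force: 62.2
```

>>> run_rows(increments={"finger_gap":[0.044,0.044,0.044,0.044,0.044],"dx":[0,0,0,0,0],"dy":[0,0,0,0,0],"dz":[0.4,0.8,1.1,1.1,1.1],"drx":[0,0,0,0,0],"dry":[0,0,0,0,0],"drz":[0,0,0,0,0]})

```text
clock: 6.45
position: [0.5836, 0.1292, 0.1807]
ee_rot: [0.543, 0.84, -0.001, -0.001]
wrist_force: [-0.9, 0.5, -1.6]
gripper_width: 0.0459
finger_force: 62.2
```

Run:
```python
from v import *
o=env.get_obs(); print(o["qpos"].round(3),o["position"])
t=[]
for n,u in(("scene",(386,250)),("top",(240,187))):
    im=env.get_image(n)[:,:,::-1]; t.append(cv2.resize(im[u[1]-40:u[1]+40,u[0]-25:u[0]+25],(375,600),interpolation=cv2.INTER_CUBIC))
cv2.imwrite("pics/c3.png",np.hstack(t))
```

```text
[ 0.032  0.382  1.487 -0.     1.276 -0.391] [0.58364965 0.12920317 0.18073728]
```

View pics/c3.png

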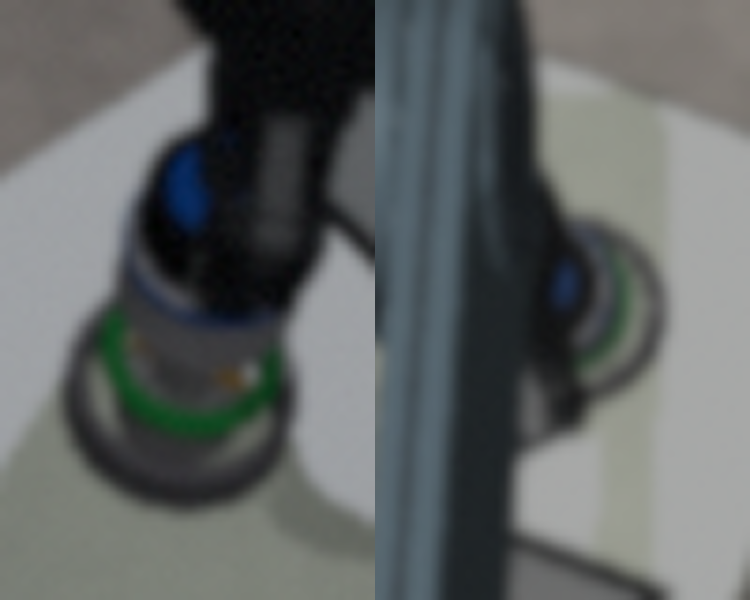

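The cell hangs level over the ring, and the spigot is still clear below it. I overlay predicted circles to measure the offset from cell to mount in the image.

Run:
```python
from v import *
o=env.get_obs(); p=o["position"]; t=[]
th=np.linspace(0,2*np.pi,80)
def circ(n,c,r,z): return np.array([proj(n,[c[0]+r*np.cos(a),c[1]+r*np.sin(a),z]) for a in th])
ims={"a":cv2.imread("pics/scene0.png"),"b":env.get_image("scene")[:,:,::-1].copy()}
u=np.array([386,250]);h=np.array([20,30])
for k,cs in(("a",[((.5855,.1297),.028,.115,(0,0,255)),((.5855,.1297),.036,.097,(255,0,255))]),("b",[(p[:2],.027,p[2]-.0378+.034,(0,0,255)),(p[:2],.027,p[2]-.0378,(0,255,255)),((.5855,.1297),.036,.097,(255,0,255)),(p[:2],.021,p[2]+.0202,(255,255,255))])):
    c=cv2.resize(ims[k][u[1]-30:u[1]+30,u[0]-20:u[0]+20],(400,600),interpolation=cv2.INTER_CUBIC)
    for q in cs:
        pt=(circ("scene",*q[:3])-u+h+.5)*10; cv2.polylines(c,[np.int32(pt)],True,q[3],1)
    t.append(c)
cv2.imwrite("pics/c4.png",np.hstack(t))
```

```text
(no output)
```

View pics/c4.png

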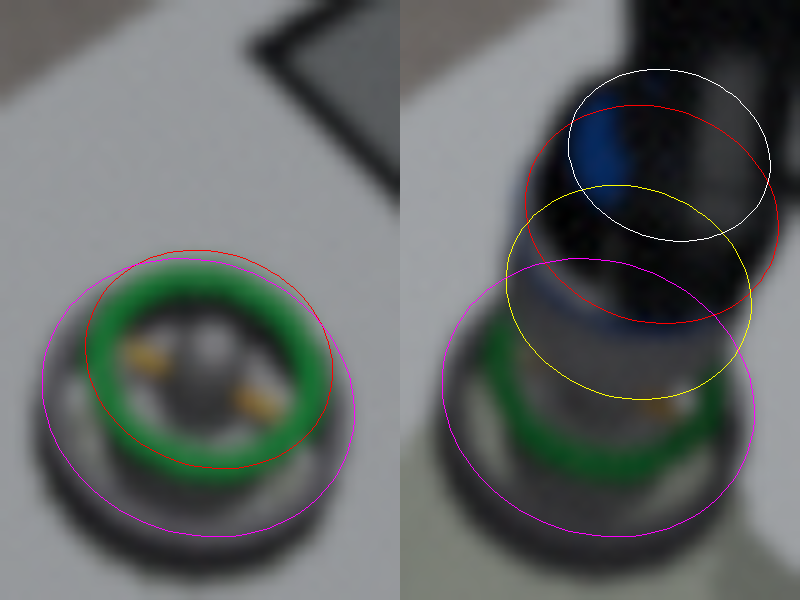

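The predicted ring and skirt outlines are off by about the same amount, (-0.3,+1.3) px. The mount is therefore at about (0.5855,0.1297) in the robot's frame. I shift 2 mm and lower over the spigot.

>>> run_rows(increments={"finger_gap":[0.044,0.044,0.044,0.044,0.044,0.044],"dx":[0,0,0,0,0,0],"dy":[0.04,0.04,0.04,0.04,0.04,0.04],"dz":[0.1,0.2,0.3,0.38,0.44,0.44],"drx":[0,0,0,0,0,0],"dry":[0,0,0,0,0,0],"drz":[0,0,0,0,0,0]})

```text
clock: 7.2
position: [0.5861, 0.1307, 0.1596]
ee_rot: [0.543, 0.84, -0.0, -0.0]
wrist_force: [-0.0, -0.8, -1.8]
gripper_width: 0.0463
finger_force: 62.2
```

>>> run_rows(increments={"finger_gap":[0.044,0.044,0.044,0.044],"dx":[0,0,0,0],"dy":[0,0,0,0],"dz":[0.04,0.08,0.1,0.1],"drx":[0,0,0,0],"dry":[0,0,0,0],"drz":[0,0,0,0]})

```text
clock: 7.6
position: [0.5864, 0.1307, 0.1552]
ee_rot: [0.543, 0.84, -0.0, -0.0]
wrist_force: [-0.1, 0.6, -2.4]
gripper_width: 0.0459
finger_force: 62.2
```

No side force, so the spigot is inside the bore. Next I press down on the ring to the pin level.

To row units: 0.011 m is 0.22, 0.009 m is 0.18.

>>> run_rows(increments={"finger_gap":[0.044,0.044,0.044,0.044,0.044],"dx":[0,0,0,0,0],"dy":[0,0,0,0,0],"dz":[0.06,0.12,0.18,0.22,0.22],"drx":[0,0,0,0,0],"dry":[0,0,0,0,0],"drz":[0,0,0,0,0]})

```text
clock: 8.1
position: [0.5869, 0.1306, 0.1464]
ee_rot: [0.543, 0.84, 0.001, 0.001]
wrist_force: [-3.8, 0.0, 12.3]
gripper_width: 0.0459
finger_force: 63.9
```

The underside is at 0.1086, resting on the pin with a 14 N push. I ease off the side load and turn in small steps.

To row units: -0.001 m is -0.02, 0.001 m is 0.02, -0.36 rad is -1.8.

>>> run_rows(increments={"finger_gap":[0.044,0.044,0.044,0.044,0.044,0.044,0.044],"dx":[0.01,0.01,0.01,0.01,0.01,0.01,0.01],"dy":[-0.02,-0.02,-0.02,-0.02,-0.02,-0.02,-0.02],"dz":[0.02,0.02,0.02,0.02,0.02,0.02,0.02],"drx":[0,0,0,0,0,0,0],"dry":[0,0,0,0,0,0,0],"drz":[0,-0.3,-0.6,-0.9,-1.2,-1.5,-1.8]})

```text
clock: 8.8
position: [0.5864, 0.131, 0.1446]
ee_rot: [0.383, 0.924, 0.001, 0.001]
wrist_force: [-0.7, 0.1, 3.4]
gripper_width: 0.0461
finger_force: 63.0
```

```bash
python3 -c "
from cell import env
o=env.get_obs();print(o['ft_torque'],o['qpos'][5])"
```

```text
[ 0.04937022  0.00202857 -0.01489234] -0.7514717923312879
```

The force fell to the spring's value and z dropped 2 mm, so the keyways seem to have met the pin. I test this with a straight push.

To row units: 0.004 m is 0.08, 0.002 m is 0.04.

>>> run_rows(increments={"finger_gap":[0.044,0.044,0.044],"dx":[0,0,0],"dy":[0,0,0],"dz":[0.04,0.08,0.08],"drx":[0,0,0],"dry":[0,0,0],"drz":[0,0,0]})

```text
clock: 9.1
position: [0.5863, 0.131, 0.1397]
ee_rot: [0.385, 0.923, 0.001, 0.001]
wrist_force: [2.2, 1.0, 4.7]
gripper_width: 0.0455
finger_force: 63.0
```

```bash
python3 -c "
from cell import env
o=env.get_obs();print(o['ft_torque'],o['qpos'][5])"
```

```text
[ 0.17887015 -0.20467949  0.06361979] -0.7475340705360063
```

>>> run_rows(increments={"finger_gap":[0.044,0.044,0.044,0.044,0.044],"dx":[0,0,0,0,0],"dy":[0,0,0,0,0],"dz":[0.04,0.08,0.12,0.16,0.16],"drx":[0,0,0,0,0],"dry":[0,0,0,0,0],"drz":[0,0,0,0,0]})

```text
clock: 9.6
position: [0.5865, 0.1309, 0.1347]
ee_rot: [0.384, 0.923, 0.001, 0.002]
wrist_force: [-4.0, -0.0, 21.7]
gripper_width: 0.0463
finger_force: 64.8
```

```bash
python3 -c "
from cell import env
o=env.get_obs();print(o['ft_torque'],o['qpos'][5],o['position'])"
```

```text
[-0.09176383  0.91548242 -0.02781555] -0.7474421229080691 [0.58647865 0.13094282 0.13467999]
```

>>> run_rows(increments={"finger_gap":[0.044,0.044,0.044,0.044],"dx":[0,0,0,0],"dy":[0,0,0,0],"dz":[0.02,0.02,0.02,0.02],"drx":[0,0,0,0],"dry":[0,0,0,0],"drz":[0,0,0,0]})

```text
clock: 10.0
position: [0.5865, 0.1309, 0.1346]
ee_rot: [0.384, 0.923, 0.001, 0.002]
wrist_force: [-6.8, 1.2, 26.3]
gripper_width: 0.0459
finger_force: 65.3
```

Run:
```python
from v import *
o=env.get_obs(); p=o["position"]; th=np.linspace(0,2*np.pi,80)
im=env.get_image("scene")[:,:,::-1]; cv2.imwrite("pics/c5.png",cv2.resize(im[215:295,340:430],(675,600),interpolation=cv2.INTER_CUBIC))
```

```text
(no output)
```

View pics/c5.png

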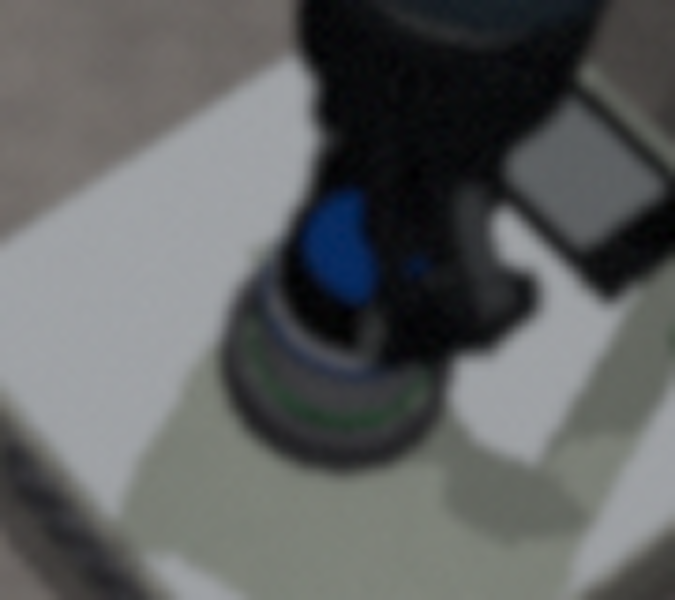

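The cell sits level in the housing. Only a thin green rim shows, at about crop (330,420), where the 56 mm ring is wider than the 54 mm skirt. So the ring is flush. z stopped hard at 0.1346, which puts the underside at 0.097, with about 28 N of push.

```bash
python3 -c "
from cell import env
print(env.finish_job())"
```

```text
the job is handed in; nothing more can be done
None
```

The blue cell is fully home on the mount with the green ring flush, the arm still gripping it and pushing it down; I handed the job in at about 10 s, and no verdict came back.

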